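# Open the taller push-to-open craft cabinet

### The job

The inside of the taller of the two white craft cabinets is to be papered next: please open it. Its plain wooden door has no handle: push it in near its free edge, let go so that the spring catch pops it ajar, then swing it wide open, square to the cabinet's front or further, and leave it standing so. Leave the lower cabinet's door shut.

Things in the scene. Friction and masses are not known exactly. Their poses are not given: they have to be found in the camera images.
- tall_door (a joint): Angle (rad) of the taller cabinet's plain wooden door: 0 shut, grows as it opens towards the robot, stop at 1.92. Pushed in 5 to 6 mm near its free edge (about 3 N; stop at 7 mm) the catch lets go; once the pusher withdraws, a slow spring takes the door to about 0.42 rad in 1.5 s (gap of 80 mm at the edge, open from above). Beyond that it swings with slight friction and stays where left.
- tall_hinge (a point): On the vertical hinge axis at the door's inner face, left edge seen from the robot, level with the top (240 mm up). Fixed to the cabinet: x into it, y along the front towards the hinge side, z up. Shut, the door (220 wide, 12 thick, full height) reaches 220 mm along -y, outer face at x = -12 mm; carcass front at x = +8 mm. It opens to -x, and points along -x at 1.57 rad.
- tall_push (a point): Where to push: on the outer face of the taller cabinet's door, 45 mm from the free edge (175 mm from the hinge), 30 mm below the top. Moves with the door: x square into the door from outside, y along it towards the hinge, z up. The white carcass behind is 220 wide, 170 deep, 240 high, fixed to the table; catch and plunger lie inside, over 100 mm below its top.
- short_door (a joint): Angle (rad) of the lower cabinet's door, 0 shut. This white cabinet, also fixed, has the same make, width, depth, door and catch but is only 150 mm high; it must stay shut. The two stand side by side, centres about 0.4 m apart; either may be on the left. Both fronts face the robot.

How it is judged:
By the outcome, as a careful person would: the job done as asked, in the order asked, and still so for the second after the job is handed in, with the robot touching nothing.
It also fails if it takes over 48 s, if anything falls off the work surface, if the arm or the gripper's body presses on something with over 40 N, if the wrist force passes 120 N, or if a joint passes its speed limit or range.

### The arm

A 6-joint arm with a two-finger parallel gripper is mounted at the origin on the work surface. World frame = base frame: x ahead of the robot, y to its left, z up, the work surface at z = 0. Lengths are in mm, angles in rad, forces in N, time in s.
With the tool pointing down it reaches from about 275 to 1000 mm from the base axis. Payload 8.4 kg.
Tool frame: the origin (TCP) lies at the very end of the fingers, on their centre line; the grasp point (between the pads) lies 19 mm behind it (r.tcp_to_grasp is the distance from the TCP to the grasp point, in mm); z points along the fingers, y is the line along which they close (so a half turn about z gives the same grasp; the last joint's range is limited). The gripper opens to 85 mm and grips with 20 to 120 N. Pads are 22 mm wide; open, the fingers measure 114 mm over their backs; the gripper's body (76 mm by 85 mm) begins 54 mm behind the grasp point. The pads swing forward as they close: fully open they stand 13 mm farther back than shut.
Start: joints at [1.34, 0.353, 1.633, -0, 1.155, -0.002], TCP at [141.754, 608.715, 231.281] pointing down, gripper open.
Joint ranges: [-2.63, 2.63], [-0.92, 2.1], [0.06, 2.66], [-1.3, 4.44], [0, 2.69], [-3.02, 3.02]. Speed limits (rad/s): [2.22, 2.22, 2.79, 3.14, 3.14, 3.14].

### API

Orientations are given as [roll, pitch, yaw] about the fixed x, y, z axes, in that order (R = Rz(yaw) Ry(pitch) Rx(roll)).
In Python, from rig import r gives the robot as it stands. The module is installed in compiled form; this text tells all that it offers.
- The arm moves only by the tool play_rows, never from a script. Its argument "rows" is a list of rows, each an object with "dp": the shift along the tool's x, y, z in units of 40 mm (1.0 is 40 mm), a list of three; "turn": the turn, a rotation vector about the tool's x, y, z in units of 6 degrees (1.0 is 6 degrees), a list of three; "fingers": the closure, from 0 (fully open) to 1 (shut). In form: [{"dp": [tx, ty, tz], "turn": [wx, wy, wz], "fingers": fingers}, ...]. A call has 1 to 5 rows; each row shifts and turns the commanded pose from where the row before left it, along the tool's axes as they then stand; what a row does not reach is not made up. A row lasts 1/12 s, in which the tool goes at most 41.7 mm and 7.16 degrees, less where a joint would pass 70% of its speed; a pose out of reach is approached as far as the arm can. A call is refused whole if a number of a shift passes 1 or a number of a turn 1, either way. A call with a gripper value outside its range is refused whole. The fingers move at their own pace and stop on an object; "force" is the grip in N (left out, the last holds). Time passes only in rows, so rows that do not move let the fingers close. It gives the time, the measured TCP pose, the force, the opening and the grip force at its end, in the units of the state.
- r.sense(): the state, without advancing time (a new reading comes with each control period).
- r.grab_frame(name): name is "scene" or "top" or "wrist"; returns a dict with "pixels" (480x640x3 uint8, red, green, blue), "fx", "fy", "cx", "cy" (pixels), "pose" (4x4, takes a point from camera to world coordinates). Camera axes: x right, y down, z forward; pixel columns grow to the right and rows downward; lengths in mm; the calibration is good to about 2 mm. The wrist camera is an equidistant fisheye: a pixel r from the principal point sees the ray r / f radians off the axis. A picture is of the moment at which its call begins. There is no depth.
- r.sign_off(): hands the job in; it is judged then, once.
The state is a dict: "clock": time; "qpos": joint angles; "qvel": joint speeds; "joint_efforts": joint torques, N m; "eef_pos": TCP position; "tcp_rot": TCP orientation; "contact_force": force on the tool from outside, world axes, zero at the start; "wrist_torque": the same for the moment, N m; "opening": opening from 0.0 (shut) to 1.0 (fully open); "grasp_force": force on a finger pad.
Only numpy, scipy, OpenCV 4.12 (cv2) and the standard library are available. Lean on these libraries where they do the work, as an engineer would, in place of code of your own. Each camera call takes 0.05 s, during which the arm holds its last target. There are 200 camera calls.

## Working session

There is one attempt and no reset: what is moved stays moved. The work goes in short steps, Python scripts to look and compute and a tool call to move; the robot and the scene stay as the last step left them, time stands still between calls to the robot, and variables do not carry over. Pictures are saved under pics/ and viewed, at most 10 in all, crops included, and the job is handed in when it is done.

Besides the shell and the picture viewer there is one more tool, called after "Emit:" as name(argument=value, ...) on one line, values as JSON. play_rows: Moves the arm, as the interface text tells. Its arguments: {"type":"object","properties":{"rows":{"type":"array"},"force":{"type":"number"}},"required":["rows"]}

```bash
mkdir -p pics; python3 - <<'E'
from rig import r
import cv2,numpy as np
np.set_printoptions(precision=3,suppress=True)
for n in("scene","top"):
    f=r.grab_frame(n); cv2.imwrite(f"pics/{n}0.png",f["pixels"][:,:,::-1]); print(n,f["fx"],f["cx"],f["cy"]);print(f["pose"])
s=r.sense();print(s["clock"],s["eef_pos"],s["tcp_rot"])
E
```

```text
scene 455.78100266901976 319.20806747359853 235.5829412307235
[[  -0.67     0.552   -0.496 1040.624]
 [   0.742    0.49    -0.457  397.322]
 [  -0.01    -0.675   -0.738  796.303]
 [   0.       0.       0.       1.   ]]
top 454.22533816616533 325.2491827443899 236.51441013786504
[[   0.003   -0.994    0.113  492.141]
 [  -1.      -0.001    0.023    8.517]
 [  -0.023   -0.113   -0.993 1157.024]
 [   0.       0.       0.       1.   ]]
0.1 [141.646 608.294 230.613] [-3.14  -0.     2.913]
```

View pics/scene0.png

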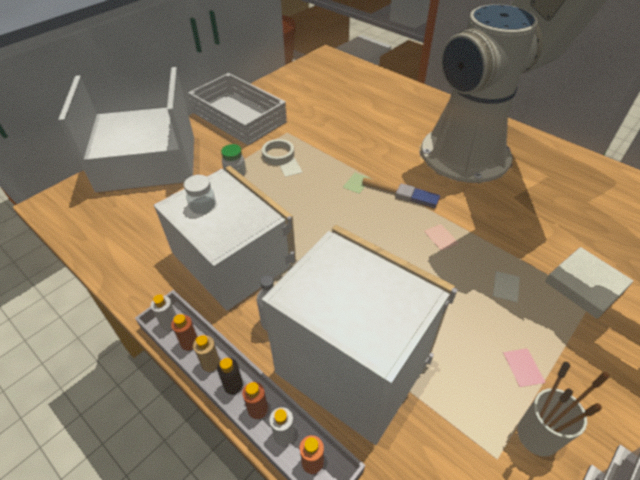

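View pics/top0.png

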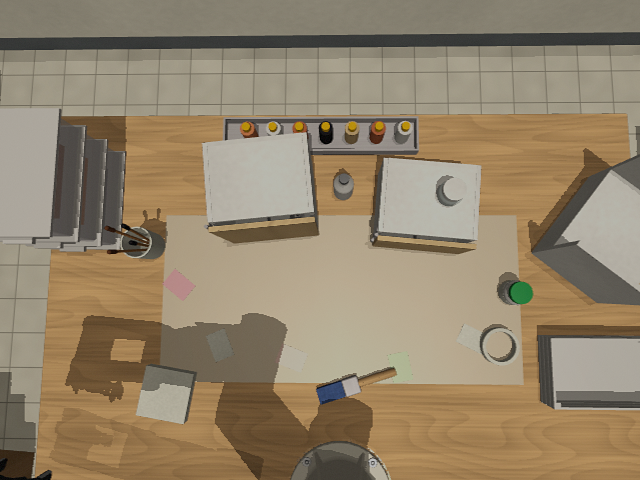

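The tall cabinet is at left in the top view (cols 204–318, rows 133–240) with its wooden door edge along its lower side. The lower cabinet is at right (cols 372–481) with a jar on it. In the scene view the tall one is the front box.

```bash
cat > h.py <<'E'
import numpy as np,cv2
from rig import r
np.set_printoptions(precision=3,suppress=True)
def ray(f,u,v,z):
    d=f["pose"][:3,:3]@np.array([(u-f["cx"])/f["fx"],(v-f["cy"])/f["fy"],1]);o=f["pose"][:3,3]
    return o+d*(z-o[2])/d[2]
E
python3 - <<'E'
from h import *
f=r.grab_frame("top"); p=f["pixels"]
for n,u,v in(("back left",204,142),("back right",307,134),("front right",315,216),("front left",208,224)):print(n,ray(f,u,v,240))
cv2.imwrite("pics/c.png",cv2.resize(p[195:255,195:330,::-1],None,fx=5.8,fy=5.8,interpolation=cv2.INTER_CUBIC))
g=r.grab_frame("scene")["pixels"]
cv2.imwrite("pics/d.png",cv2.resize(g[220:310,325:465,::-1],None,fx=5.6,fy=5.6,interpolation=cv2.INTER_CUBIC))
E
```

```text
back left [795.721 284.418 240.   ]
back right [812.036  68.512 240.   ]
front right [638.806  50.781 240.   ]
front left [622.282 270.314 240.   ]
```

View pics/c.png

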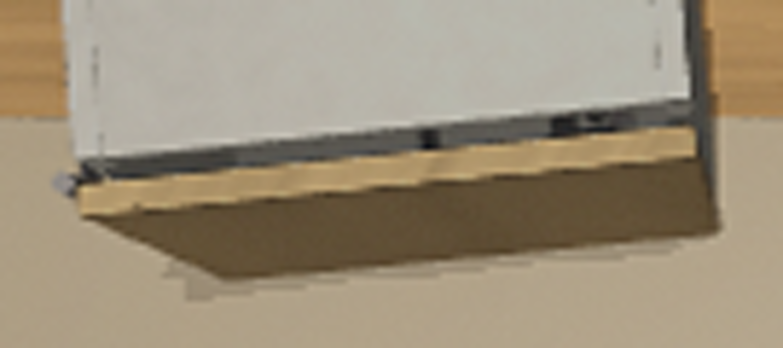

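View pics/d.png

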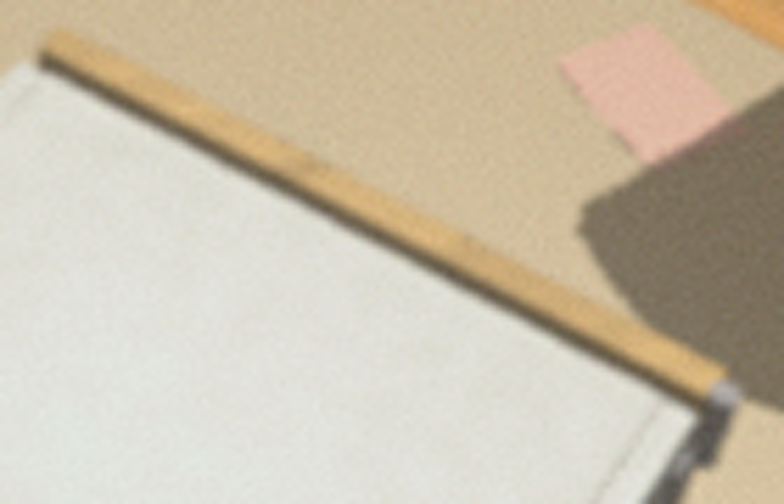

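The crops show the door's top strip: in the top-view crop its corners are at (80,215), (697,160), (78,185), (694,130), with the hinge knob at left. In the scene crop they are at (62,30), (40,55), (730,372), (705,405).

```bash
python3 - <<'E'
from h import *
f=r.grab_frame("top");g=r.grab_frame("scene")
P=[ray(f,195+x/5.8-.4,195+y/5.8-.4,240) for x,y in((80,215),(697,160),(78,185),(694,130))]
Q=[ray(g,325+x/5.6-.4,220+y/5.6-.4,240) for x,y in((730,372),(62,30),(705,405),(40,55))]
for n,a,b in zip(("outer hinge","outer free","inner hinge","inner free"),P,Q):print(n,a,b)
for S in(P,Q):print("width",np.linalg.norm(S[0]-S[1]),np.linalg.norm(S[2]-S[3]))
S=(np.array(P)+Q)/2
y=(S[0]-S[1]+S[2]-S[3]);y/=np.linalg.norm(y);x=np.array([y[1],-y[0],0])
c=S.mean(0);H=c+x*6+y*110
print("into",x,"yaw",np.arctan2(x[1],x[0]),"hinge",H,"push",H-x*12-y*175-[0,0,30],"outer free",H-12*x-220*y)
print(r.sense()["tcp_rot"],r.sense()["clock"])
E
```

```text
outer hinge [606.432 268.986 240.   ] [607.988 273.067 240.   ]
outer free [626.034  51.171 240.   ] [630.389  57.064 240.   ]
inner hinge [617.115 270.046 240.   ] [621.765 273.735 240.   ]
inner free [636.711  52.292 240.   ] [642.591  58.888 240.   ]
width 218.69512962795676 218.6334274909442
width 217.1614517097872 215.8548015929042
into [0.996 0.095 0.   ] yaw 0.09484644026865613 hinge [619.184 273.23  240.   ] push [623.811  97.88  210.   ] outer free [628.072  53.082 240.   ]
[-3.141 -0.     2.913] 0.3
```

Emit:
play_rows(rows=[{"dp": [0,0,0],"turn": [0,0,-0.8],"fingers": 1},{"dp": [0,0,0],"turn": [0,0,-0.8],"fingers": 1},{"dp": [0,0,0],"turn": [0,0,-0.8],"fingers": 1},{"dp": [0,0,0],"turn": [0,0,-0.7],"fingers": 1},{"dp": [-0.5,-0.75,0],"turn": [0,0,0],"fingers": 1}])

```text
clock: 0.72
eef_pos: [162.4, 584.1, 231.3]
tcp_rot: [3.138, -0.001, -3.039]
contact_force: [1.2, -0.6, -0.4]
opening: 0.3
grasp_force: 0.0
```

Emit:
play_rows(rows=[{"dp": [-0.5,-0.75,0],"turn": [0,0,0],"fingers": 1},{"dp": [-0.5,-0.75,0],"turn": [0,0,0],"fingers": 1},{"dp": [-0.5,-0.75,0],"turn": [0,0,0],"fingers": 1},{"dp": [-0.5,-0.75,0],"turn": [0,0,0],"fingers": 1},{"dp": [-0.5,-0.75,0],"turn": [0,0,0],"fingers": 1}])

```text
clock: 1.13
eef_pos: [279.2, 439.6, 231.3]
tcp_rot: [3.141, 0.0, -3.045]
contact_force: [0.6, 0.4, 0.7]
opening: 0.001
grasp_force: 0.0
```

Emit:
play_rows(rows=[{"dp": [-0.5,-0.75,0],"turn": [0,0,0],"fingers": 1},{"dp": [-0.5,-0.75,0],"turn": [0,0,0],"fingers": 1},{"dp": [-0.5,-0.75,0],"turn": [0,0,0],"fingers": 1},{"dp": [-0.5,-0.75,0],"turn": [0,0,0],"fingers": 1},{"dp": [-0.5,-0.75,0],"turn": [0,0,0],"fingers": 1}])

```text
clock: 1.55
eef_pos: [393.1, 299.8, 231.5]
tcp_rot: [3.141, 0.0, -3.046]
contact_force: [1.2, 0.9, -0.7]
opening: -0.001
grasp_force: 0.0
```

Emit:
play_rows(rows=[{"dp": [-0.5,-0.75,0],"turn": [0,0,0],"fingers": 1},{"dp": [-0.5,-0.75,0],"turn": [0,0,0],"fingers": 1},{"dp": [-0.5,-0.75,0],"turn": [0,0,0],"fingers": 1},{"dp": [-0.5,-0.75,0.3],"turn": [0,0,0],"fingers": 1},{"dp": [-0.5,-0.75,0.3],"turn": [0,0,0],"fingers": 1}])

```text
clock: 1.97
eef_pos: [507.7, 160.1, 207.8]
tcp_rot: [3.141, 0.002, -3.046]
contact_force: [0.4, 0.1, -0.4]
opening: -0.001
grasp_force: 0.0
```

Emit:
play_rows(rows=[{"dp": [0,0,0],"turn": [0,0,0],"fingers": 1},{"dp": [0,0,0],"turn": [0,0,0],"fingers": 1},{"dp": [0,0,0],"turn": [0,0,0],"fingers": 1}])

```text
clock: 2.22
eef_pos: [506.0, 161.5, 207.2]
tcp_rot: [3.141, -0.001, -3.047]
contact_force: [0.5, -0.1, -0.0]
opening: -0.002
grasp_force: 0.0
```

Emit:
play_rows(rows=[{"dp": [-0.6,-0.6,0],"turn": [0,0,0],"fingers": 1},{"dp": [-0.6,-0.6,0],"turn": [0,0,0],"fingers": 1},{"dp": [-0.6,-0.6,0],"turn": [0,0,0],"fingers": 1},{"dp": [-0.1,0,0],"turn": [0,0,0],"fingers": 1},{"dp": [0,0,0],"turn": [0,0,0],"fingers": 1}])

```text
clock: 2.63
eef_pos: [589.7, 97.6, 207.6]
tcp_rot: [3.141, 0.001, -3.046]
contact_force: [-0.8, -0.2, -0.4]
opening: -0.002
grasp_force: 0.0
```

```bash
python3 - <<'E'
from h import *
f=r.grab_frame("wrist"); cv2.imwrite("pics/w1.png",f["pixels"][:,:,::-1])
f=r.grab_frame("top"); cv2.imwrite("pics/t1.png",cv2.resize(f["pixels"][120:300,180:420,::-1],None,fx=3,fy=3))
E
```

```text
(no output)
```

View pics/w1.png

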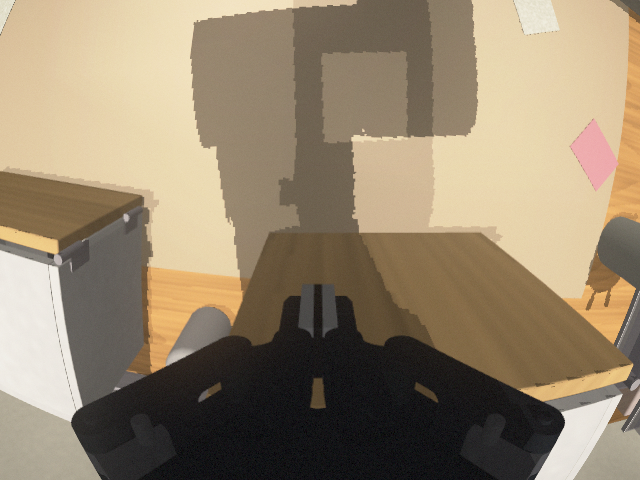

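The fingertips at (318,300) hang before the tall door's outer face, near its free (left) edge; the lower cabinet is clear at left.

Emit:
play_rows(rows=[{"dp": [-0.2,0,0],"turn": [0,0,0],"fingers": 1},{"dp": [-0.15,0,0],"turn": [0,0,0],"fingers": 1},{"dp": [-0.05,0,0],"turn": [0,0,0],"fingers": 1},{"dp": [0,0,0],"turn": [0,0,0],"fingers": 1}])

```text
clock: 3.07
eef_pos: [605.1, 99.3, 207.4]
tcp_rot: [3.142, 0.0, -3.045]
contact_force: [0.1, -0.8, -0.4]
opening: -0.003
grasp_force: 0.0
```

Emit:
play_rows(rows=[{"dp": [-0.1,0,0],"turn": [0,0,0],"fingers": 1},{"dp": [0,0,0],"turn": [0,0,0],"fingers": 1}])

```text
clock: 3.23
eef_pos: [609.1, 99.2, 207.3]
tcp_rot: [-3.142, 0.0, -3.046]
contact_force: [0.1, -0.1, -0.4]
opening: 0.001
grasp_force: 0.0
```

Emit:
play_rows(rows=[{"dp": [-0.1,0,0],"turn": [0,0,0],"fingers": 1},{"dp": [0,0,0],"turn": [0,0,0],"fingers": 1}])

```text
clock: 3.4
eef_pos: [612.8, 99.4, 207.2]
tcp_rot: [-3.142, -0.001, -3.046]
contact_force: [-0.7, -0.0, 1.3]
opening: 0.005
grasp_force: 0.6
```

Emit:
play_rows(rows=[{"dp": [-0.08,0,0],"turn": [0,0,0],"fingers": 1},{"dp": [0,0,0],"turn": [0,0,0],"fingers": 1}])

```text
clock: 3.57
eef_pos: [615.9, 99.6, 207.1]
tcp_rot: [-3.141, -0.001, -3.046]
contact_force: [-2.2, -1.3, 0.9]
opening: -0.0
grasp_force: 0.9
```

Emit:
play_rows(rows=[{"dp": [-0.06,0,0],"turn": [0,0,0],"fingers": 1},{"dp": [0,0,0],"turn": [0,0,0],"fingers": 1}])

```text
clock: 3.73
eef_pos: [618.2, 99.7, 207.2]
tcp_rot: [-3.141, -0.001, -3.046]
contact_force: [-2.5, -2.1, 1.1]
opening: -0.002
grasp_force: 1.0
```

Emit:
play_rows(rows=[{"dp": [-0.04,0,0],"turn": [0,0,0],"fingers": 1},{"dp": [0,0,0],"turn": [0,0,0],"fingers": 1}])

```text
clock: 3.9
eef_pos: [618.3, 99.7, 207.1]
tcp_rot: [-3.141, -0.004, -3.046]
contact_force: [-8.9, -2.5, 5.1]
opening: -0.002
grasp_force: 4.5
```

The stop is reached (force jumped to 9 N). Withdraw and wait.

Emit:
play_rows(rows=[{"dp": [0.5,0,0],"turn": [0,0,0],"fingers": 1},{"dp": [0.9,0,0],"turn": [0,0,0],"fingers": 1},{"dp": [0.9,0,0],"turn": [0,0,0],"fingers": 1},{"dp": [0.9,0,-0.3],"turn": [0,0,0],"fingers": 1},{"dp": [0,0,-0.9],"turn": [0,0,0],"fingers": 1}])

```text
clock: 4.32
eef_pos: [480.3, 86.2, 248.4]
tcp_rot: [-3.141, -0.018, -3.046]
contact_force: [1.0, -0.2, -1.1]
opening: -0.001
grasp_force: 0.0
```

Emit:
play_rows(rows=[{"dp": [0,0,-0.8],"turn": [0,0,0],"fingers": 1},{"dp": [0,-0.5,0],"turn": [0,0,0],"fingers": 1},{"dp": [0,0,0],"turn": [0,0,0],"fingers": 1},{"dp": [0,0,0],"turn": [0,0,0],"fingers": 1},{"dp": [0,0,0],"turn": [0,0,0],"fingers": 1}])

```text
clock: 4.73
eef_pos: [494.2, 68.2, 286.7]
tcp_rot: [3.141, -0.0, -3.046]
contact_force: [-0.0, -0.3, -0.0]
opening: 0.002
grasp_force: 0.0
```

Emit:
play_rows(rows=[{"dp": [0,0,0],"turn": [0,0,0],"fingers": 1},{"dp": [0,0,0],"turn": [0,0,0],"fingers": 1},{"dp": [0,0,0],"turn": [0,0,0],"fingers": 1},{"dp": [0,0,0],"turn": [0,0,0],"fingers": 1},{"dp": [0,0,0],"turn": [0,0,0],"fingers": 1}])

```text
clock: 5.15
eef_pos: [494.3, 68.1, 287.0]
tcp_rot: [-3.142, -0.0, -3.046]
contact_force: [1.1, -0.5, 0.5]
opening: 0.002
grasp_force: 0.0
```

Emit:
play_rows(rows=[{"dp": [0,0,0],"turn": [0,0,0],"fingers": 1},{"dp": [0,0,0],"turn": [0,0,0],"fingers": 1},{"dp": [0,0,0],"turn": [0,0,0],"fingers": 1},{"dp": [0,0,0],"turn": [0,0,0],"fingers": 1},{"dp": [0,0,0],"turn": [0,0,0],"fingers": 1}])

```text
clock: 5.57
eef_pos: [494.3, 67.9, 287.3]
tcp_rot: [-3.142, 0.0, -3.046]
contact_force: [0.0, 0.2, 0.6]
opening: -0.0
grasp_force: 0.0
```

Emit:
play_rows(rows=[{"dp": [0,0,0],"turn": [0,0,0],"fingers": 1},{"dp": [0,0,0],"turn": [0,0,0],"fingers": 1},{"dp": [0,0,0],"turn": [0,0,0],"fingers": 1},{"dp": [0,0,0],"turn": [0,0,0],"fingers": 1},{"dp": [0,0,0],"turn": [0,0,0],"fingers": 1}])

```text
clock: 5.98
eef_pos: [494.3, 68.0, 287.3]
tcp_rot: [3.142, 0.0, -3.046]
contact_force: [-0.2, 0.4, 0.2]
opening: 0.003
grasp_force: 0.0
```

```bash
python3 - <<'E'
from h import *
f=r.grab_frame("scene"); cv2.imwrite("pics/s2.png",f["pixels"][:,:,::-1])
s=r.sense(); print(s["eef_pos"],s["tcp_rot"],s["clock"])
E
```

```text
[494.306  67.963 287.289] [ 3.142  0.    -3.046] 6.0333
```

View pics/s2.png

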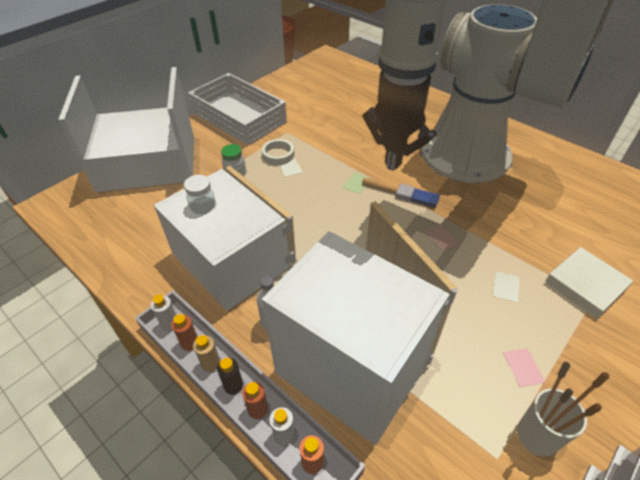

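The tall door's free top edge is at about (371,205), so it stands ajar; the lower cabinet's is still shut. I now go over the door's top and down into the gap.

Emit:
play_rows(rows=[{"dp": [-0.7,0.05,0],"turn": [0,0,0],"fingers": 1},{"dp": [-0.7,0.05,0],"turn": [0,0,0],"fingers": 1},{"dp": [-0.7,0.05,0],"turn": [0,0,0],"fingers": 1},{"dp": [-0.6,0.04,0],"turn": [0,0,0],"fingers": 1},{"dp": [0,0,0],"turn": [0,0,0],"fingers": 1}])

```text
clock: 6.45
eef_pos: [604.7, 86.5, 286.9]
tcp_rot: [3.141, 0.002, -3.046]
contact_force: [-0.7, -0.0, -0.2]
opening: 0.002
grasp_force: 0.0
```

```bash
python3 - <<'E'
from h import *
f=r.grab_frame("wrist"); cv2.imwrite("pics/w2.png",f["pixels"][:,:,::-1])
s=r.sense(); print(s["eef_pos"],s["clock"])
E
```

```text
[602.507  86.1   286.587] 6.5
```

View pics/w2.png

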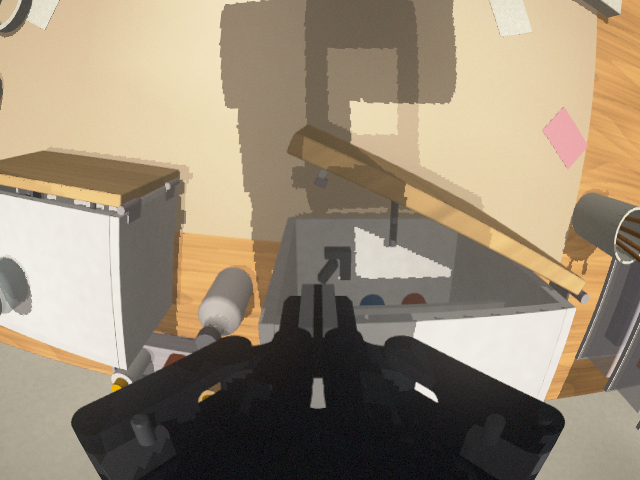

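The fingers (318,295) hang over the gap between the ajar door (288–585, 130–295) and the carcass. Measured TCP agrees with the plan.

Emit:
play_rows(rows=[{"dp": [0,0,0.5],"turn": [0,0,0],"fingers": 1},{"dp": [0,0,0.5],"turn": [0,0,0],"fingers": 1},{"dp": [0,0,0.5],"turn": [0,0,0],"fingers": 1},{"dp": [0,0,0],"turn": [0,0,0],"fingers": 1}])

```text
clock: 6.83
eef_pos: [597.8, 85.4, 223.5]
tcp_rot: [-3.141, -0.007, -3.046]
contact_force: [-1.6, 0.3, -1.7]
opening: -0.002
grasp_force: 0.0
```

Emit:
play_rows(rows=[{"dp": [0,0,0.4],"turn": [0,0,0],"fingers": 1},{"dp": [0,0,0.2],"turn": [0,0,0],"fingers": 1},{"dp": [0,0,0],"turn": [0,0,0],"fingers": 1}])

```text
clock: 7.08
eef_pos: [599.8, 85.7, 202.3]
tcp_rot: [-3.141, -0.003, -3.046]
contact_force: [-0.1, -0.4, -0.0]
opening: -0.003
grasp_force: 0.0
```

Emit:
play_rows(rows=[{"dp": [0.3,0.2,0],"turn": [0,0,0],"fingers": 1},{"dp": [0.3,0.2,0],"turn": [0,0,0],"fingers": 1},{"dp": [0.35,0.2,0],"turn": [0,0,0],"fingers": 1},{"dp": [0.35,0.23,0],"turn": [0,0,0],"fingers": 1}])

```text
clock: 7.42
eef_pos: [545.3, 114.2, 204.3]
tcp_rot: [-3.142, 0.001, -3.046]
contact_force: [1.2, 0.3, -0.1]
opening: 0.0
grasp_force: 0.2
```

Emit:
play_rows(rows=[{"dp": [0.28,0.22,0],"turn": [0,0,0],"fingers": 1},{"dp": [0.28,0.22,0],"turn": [0,0,0],"fingers": 1},{"dp": [0.28,0.22,0],"turn": [0,0,0],"fingers": 1},{"dp": [0.24,0.28,0],"turn": [0,0,0],"fingers": 1},{"dp": [0.24,0.28,0],"turn": [0,0,0],"fingers": 1}])

```text
clock: 7.83
eef_pos: [488.0, 158.4, 203.6]
tcp_rot: [3.141, 0.0, -3.046]
contact_force: [0.5, -0.4, 0.0]
opening: 0.001
grasp_force: 0.2
```

Emit:
play_rows(rows=[{"dp": [0.2,0.3,0],"turn": [0,0,0],"fingers": 1},{"dp": [0.16,0.32,0],"turn": [0,0,0],"fingers": 1},{"dp": [0.16,0.32,0],"turn": [0,0,0],"fingers": 1},{"dp": [0.16,0.32,0],"turn": [0,0,0],"fingers": 1}])

```text
clock: 8.17
eef_pos: [456.1, 206.2, 203.4]
tcp_rot: [3.142, 0.0, -3.046]
contact_force: [0.1, 0.2, 0.5]
opening: -0.0
grasp_force: 0.2
```

Emit:
play_rows(rows=[{"dp": [0.05,0.32,0],"turn": [0,0,0],"fingers": 1},{"dp": [0.05,0.32,0],"turn": [0,0,0],"fingers": 1},{"dp": [0.05,0.3,0],"turn": [0,0,0],"fingers": 1},{"dp": [0,0.3,0],"turn": [0,0,0],"fingers": 1},{"dp": [0,0.3,0],"turn": [0,0,0],"fingers": 1}])

```text
clock: 8.58
eef_pos: [444.8, 267.0, 203.3]
tcp_rot: [-3.142, -0.0, -3.045]
contact_force: [1.1, -1.3, 0.2]
opening: 0.002
grasp_force: 0.2
```

Emit:
play_rows(rows=[{"dp": [0,0.2,0],"turn": [0,0,0],"fingers": 1},{"dp": [0,0.1,0],"turn": [0,0,0],"fingers": 1},{"dp": [0,0,0],"turn": [0,0,0],"fingers": 1}])

```text
clock: 8.83
eef_pos: [444.0, 278.6, 203.2]
tcp_rot: [3.142, -0.0, -3.045]
contact_force: [0.6, -1.5, 0.5]
opening: 0.002
grasp_force: 0.0
```

Back off sideways (−y), then up and clear.

Emit:
play_rows(rows=[{"dp": [0,-0.4,0],"turn": [0,0,0],"fingers": 1},{"dp": [0,-0.8,0],"turn": [0,0,0],"fingers": 1},{"dp": [0,-0.8,0],"turn": [0,0,0],"fingers": 1},{"dp": [0,-0.8,-0.4],"turn": [0,0,0],"fingers": 1},{"dp": [0,-0.5,-0.8],"turn": [0,0,0],"fingers": 1}])

```text
clock: 9.25
eef_pos: [454.1, 142.9, 248.6]
tcp_rot: [-3.139, -0.007, -3.047]
contact_force: [0.3, -1.1, 0.2]
opening: -0.0
grasp_force: 0.0
```

Emit:
play_rows(rows=[{"dp": [0,-0.5,-0.8],"turn": [0,0,0],"fingers": 1},{"dp": [0,-0.5,-0.5],"turn": [0,0,0],"fingers": 1},{"dp": [0,0,0],"turn": [0,0,0],"fingers": 1},{"dp": [0,0,0],"turn": [0,0,0],"fingers": 1},{"dp": [0,0,0],"turn": [0,0,0],"fingers": 1}])

```text
clock: 9.67
eef_pos: [460.0, 106.3, 302.5]
tcp_rot: [3.141, -0.001, -3.047]
contact_force: [-0.6, 0.8, 0.2]
opening: 0.003
grasp_force: 0.0
```

```bash
python3 - <<'E'
from h import *
f=r.grab_frame("top"); cv2.imwrite("pics/t3.png",f["pixels"][:,:,::-1])
s=r.sense(); print(s["eef_pos"],s["contact_force"],s["clock"])
E
```

```text
[459.72  106.624 302.051] [-1.018 -0.137  0.433] 9.7167
```

View pics/t3.png

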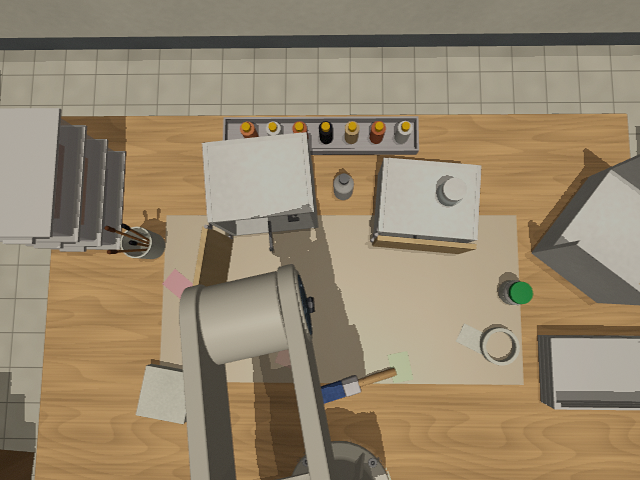

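The door runs from (207,228) to (195,285), past square to the cabinet's front, and the arm is clear of it. The lower cabinet's door is shut.

```bash
python3 -c "
from rig import r
print(r.sign_off())"
```

```text
the job is handed in; nothing more can be done
None
```

The tall cabinet's door was pushed in, popped ajar, and swung past square (about 1.75 rad by the finger position and the last top view). The lower cabinet's door stayed shut, the arm is clear, and the job was handed in at about 10 s.

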